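# Weigh out chocolate on a spring scale

### The arm

A 6-joint arm with a two-finger parallel gripper is mounted at the origin on a cart in front of the work surface, level with it; the furniture and walls round the work are solid. World frame = base frame: x ahead of the robot, y to its left, z up, the work surface at z = 0. Lengths are in mm, angles in rad, forces in N, time in s.
With the tool pointing down it reaches from about 375 to 825 mm from the base axis. Payload 5.5 kg.
Tool frame: the origin (TCP) lies midway between the tips of the shut fingers; the grasp point (between the pads) lies 19 mm behind it; x points along the fingers, y is the direction in which the jaws open and shut, and the axes are right-handed (so a half turn about x gives the same grasp; the last joint's range is limited). The gripper opens to 85 mm and grips with 20 to 120 N. Pads are 22 mm wide; open, the fingers measure 114 mm over their backs; the gripper's body (76 mm by 85 mm) begins 54 mm behind the grasp point. The pads swing forward as they close: fully open they stand 13 mm farther back than shut.
Start: joints at [-1.258, 0.314, -0.047, 1.21, 0, 1.571], TCP at [184.631, -570.882, 231.299] pointing down, gripper open.
Joint ranges: [-2.67, 2.67], [-0.69, 1.73], [-1.03, 1.25], [-2.08, 2.16], [-1.42, 1.45], [-3.14, 3.14]. Speed limits (rad/s): [2.39, 2.39, 3.01, 3.14, 3.14, 3.14].

### API

Orientations are given as a unit quaternion [w, x, y, z].
In Python, from workcell import get_obs, capture, close_job gives the robot as it stands. The module is installed in compiled form; this text tells all that it offers.
- The arm moves only by the tool jog_arm, never from a script. Its argument "steps" is text: rows parted by semicolons, each of 4 numbers parted by spaces: the shift along the tool's x, y, z in mm, then the turn about the tool's x in degrees. A call has 1 to 5 rows; each row is the pose to reach, as a shift and turn from the pose commanded when the call began, along the tool's axes at that moment; what a row does not reach only later rows make up. A row lasts 1/10 s, in which the tool goes at most 50 mm and 8.59 degrees, less where a joint would pass 70% of its speed; a pose out of reach is approached as far as the arm can. A call with a gripper value outside its range is refused whole. "fingers" is the gripper's target within -1 to 1 (shut at 1, half-way at 0, fully open at -1), set as the call begins (left out, the last holds). The fingers move at their own pace and stop on an object; "grip_force" is the grip in N (left out, the last holds). Time passes only in rows, so rows that repeat a pose let the fingers close. It gives the time, the measured TCP pose, the force and the opening at its end, in the units of the state.
- get_obs(): the state, without advancing time (a new reading comes with each control period).
- capture(name): name is "scene" or "top"; returns a dict with "color" (400x640x3 uint8, blue, green, red), "camera_matrix" (3x3 intrinsics, pixels), "camera_from_world" (4x4, takes a point from world to camera coordinates). Camera axes: x right, y down, z forward; pixel columns grow to the right and rows downward; lengths in mm; the calibration is good to about 2 mm. A picture is of the moment at which its call begins. There is no depth.
- close_job(): hands the job in, once; it reports no verdict.
The state is a dict: "time_s": time; "joints": joint angles; "qd": joint speeds; "tau": joint torques, N m; "ee_pos": TCP position; "ee_rot": TCP orientation; "contact_force": force on the tool from outside, world axes, zero at the start; "wrist_torque": the same for the moment, N m; "width": opening from 0.0 (shut) to 1.0 (fully open).
Only numpy, scipy, OpenCV 4.12 (cv2) and the standard library are available. Lean on these libraries where they do the work, as an engineer would, in place of code of your own. Each camera call takes 0.05 s, during which the arm holds its last target. There are 200 camera calls.

### The job

Weigh out the chocolate for the batch: put pieces from the wooden board on the scale's pan one after another, until the pointer comes to rest in the green zone of the dial. Set them down gently so that the pointer never swings or is pushed into the red zone, leave the pieces you do not need on the board, and do not disturb the other things on the worktop.

Things in the scene. Friction and masses are not known exactly. Their poses are not given: they have to be found in the camera images.
- scale: white spring kitchen scale, fixed to the worktop, 186 mm wide; origin on the worktop under the centre of its square steel pan (200 x 200 mm along x and y, with a 3 mm thick rim 6 mm above the pan floor); x axis points away from the dial (at yaw 0 straight away from the robot), z up. The housing reaches to x = -200 mm in front
- pan_rest (a point): centre of the pan floor when the pan is empty, 136 mm above the scale's origin (this point stays; it does not sink). The pan sinks straight down on its spring by 1 mm for every 25 g of load or push (0.245 N per mm, damped; it settles within about 1 s)
- dial (a point): centre of the round white dial, 120 mm across, on the 45 degree slope in front of the pan, facing the robot and up. Ticks every 50 g from 0 (lower left) clockwise to 500 g (lower right); a broad green arc right of the top runs from 245 to 330 g, a red arc begins at 400 g
- pointer (a joint): dark pointer of the dial: 0 rad with an empty pan, turning clockwise 0.6 degrees per gram, so the reading in grams is 95.5 x the value; green zone 2.566 to 3.456 rad, red zone from 4.189 rad. Any push on the pan moves it just as a weight does
- wood_board: wooden board, 225 x 360 mm (along its x and y), 17 mm thick, lying fixed on the worktop; origin at the centre of its underside. The six pieces of chocolate lie on it
- big_1_centre (a point): centre (half-way up) of a big block of hard dark chocolate, scored in 3 x 2 segments, 78 (its x) x 50 (its y) x 38 mm high, lying flat on the board; the three big blocks look alike but each weighs anything from 128 to 192 g
- big_2_centre (a point): centre (half-way up) of a big block of hard dark chocolate, scored in 3 x 2 segments, 78 (its x) x 50 (its y) x 38 mm high, lying flat on the board; the three big blocks look alike but each weighs anything from 128 to 192 g
- big_3_centre (a point): centre (half-way up) of a big block of hard dark chocolate, scored in 3 x 2 segments, 78 (its x) x 50 (its y) x 38 mm high, lying flat on the board; the three big blocks look alike but each weighs anything from 128 to 192 g
- small_1_centre (a point): centre (half-way up) of a small piece of the same chocolate, scored in two, 44 (its x) x 36 (its y) x 36 mm high, lying flat on the board; each small piece weighs anything from 60 to 80 g
- small_2_centre (a point): centre (half-way up) of a small piece of the same chocolate, scored in two, 44 (its x) x 36 (its y) x 36 mm high, lying flat on the board; each small piece weighs anything from 60 to 80 g
- small_3_centre (a point): centre (half-way up) of a small piece of the same chocolate, scored in two, 44 (its x) x 36 (its y) x 36 mm high, lying flat on the board; each small piece weighs anything from 60 to 80 g
- timer: round red and white kitchen timer, 64 mm across, 36 mm high, loose bystander; origin at its underside
- bowl: dark blue bowl, 154 mm across, 53 mm high, loose bystander; origin at its underside
- canister: steel canister, 70 mm across, 120 mm high, loose bystander; origin at its underside
- probe: cream hand thermometer, 165 x 52 x 22 mm, loose bystander lying flat; origin at its underside

How it is judged (in metres and radians):
On the way:
1. the first chocolate weighs on the pan: the pointer stays between 35 and 225 g for half a second (value of joint pointer between 0.367 and 2.356 rad), for 0.5 s.
At the end, for the whole second after the job is handed in: The pointer rests in the green zone (245 to 330 g, turning slower than 0.15 rad/s), and every piece of chocolate lies either on the pan or on the board (its centre within the outline) (value of joint pointer between 2.566 and 3.456 rad and velocity of joint pointer between -0.15 and 0.15 rad/s and ((x of big_1_centre in the frame of scale between -0.1 and 0.1 m and y of big_1_centre in the frame of scale between -0.1 and 0.1 m and z of big_1_centre in the frame of scale between 0.125 and 0.25 m) or (x of big_1_centre in the frame of wood_board between -0.1125 and 0.1125 m and y of big_1_centre in the frame of wood_board between -0.18 and 0.18 m and z of big_1_centre in the frame of wood_board between 0.025 and 0.09 m)) and ((x of big_2_centre in the frame of scale between -0.1 and 0.1 m and y of big_2_centre in the frame of scale between -0.1 and 0.1 m and z of big_2_centre in the frame of scale between 0.125 and 0.25 m) or (x of big_2_centre in the frame of wood_board between -0.1125 and 0.1125 m and y of big_2_centre in the frame of wood_board between -0.18 and 0.18 m and z of big_2_centre in the frame of wood_board between 0.025 and 0.09 m)) and ((x of big_3_centre in the frame of scale between -0.1 and 0.1 m and y of big_3_centre in the frame of scale between -0.1 and 0.1 m and z of big_3_centre in the frame of scale between 0.125 and 0.25 m) or (x of big_3_centre in the frame of wood_board between -0.1125 and 0.1125 m and y of big_3_centre in the frame of wood_board between -0.18 and 0.18 m and z of big_3_centre in the frame of wood_board between 0.025 and 0.09 m)) and ((x of small_1_centre in the frame of scale between -0.1 and 0.1 m and y of small_1_centre in the frame of scale between -0.1 and 0.1 m and z of small_1_centre in the frame of scale between 0.125 and 0.25 m) or (x of small_1_centre in the frame of wood_board between -0.1125 and 0.1125 m and y of small_1_centre in the frame of wood_board between -0.18 and 0.18 m and z of small_1_centre in the frame of wood_board between 0.025 and 0.09 m)) and ((x of small_2_centre in the frame of scale between -0.1 and 0.1 m and y of small_2_centre in the frame of scale between -0.1 and 0.1 m and z of small_2_centre in the frame of scale between 0.125 and 0.25 m) or (x of small_2_centre in the frame of wood_board between -0.1125 and 0.1125 m and y of small_2_centre in the frame of wood_board between -0.18 and 0.18 m and z of small_2_centre in the frame of wood_board between 0.025 and 0.09 m)) and ((x of small_3_centre in the frame of scale between -0.1 and 0.1 m and y of small_3_centre in the frame of scale between -0.1 and 0.1 m and z of small_3_centre in the frame of scale between 0.125 and 0.25 m) or (x of small_3_centre in the frame of wood_board between -0.1125 and 0.1125 m and y of small_3_centre in the frame of wood_board between -0.18 and 0.18 m and z of small_3_centre in the frame of wood_board between 0.025 and 0.09 m))); the robot touches nothing.
It fails at once if the pointer passes into the red zone (400 g or more) (value of joint pointer above 4.189 rad).
It fails at once if a bystander (timer, bowl, canister, thermometer) is moved by more than 30 mm (distance of any of timer, bowl, canister, probe from where it was at the start of the episode above 0.03 m).
It also fails if it takes over 69 s, if anything falls off the work surface, if the arm or the gripper's body presses on something with over 40 N, if the wrist force passes 120 N, or if a joint passes its speed limit or range.

## Working session

There is one attempt and no reset: what is moved stays moved. The work goes in short steps, Python scripts to look and compute and a tool call to move; the robot and the scene stay as the last step left them, time stands still between calls to the robot, and variables do not carry over. Pictures are saved under pics/ and viewed, about 8 in all and at most 12, crops included, and the job is handed in when it is done.

Besides the shell and the picture viewer there is one more tool, called after ">>>" as a command line: name --argument value ..., lists and objects as JSON in quotes. jog_arm: Moves the arm, as the interface text tells. Its arguments: {"type":"object","properties":{"steps":{"type":"string"},"fingers":{"type":"number"},"grip_force":{"type":"number"}},"required":["steps"]}

```bash
mkdir -p pics; cat > h.py <<'E'
import numpy as np,cv2
from workcell import get_obs,capture,close_job
from scipy.spatial.transform import Rotation as R
def ray(c,u,v,z):
    T=c["camera_from_world"];K=c["camera_matrix"];Rm=T[:3,:3];t=T[:3,3]
    o=-Rm.T@t;d=Rm.T@np.linalg.inv(K)@np.array([u,v,1.]);return o+d*(z-o[2])/d[2]
def proj(c,p):
    T=c["camera_from_world"];q=c["camera_matrix"]@(T[:3,:3]@np.array(p,float)+T[:3,3]);return q[:2]/q[2]
def tool(dw):
    q=get_obs()["ee_rot"];return R.from_quat([q[1],q[2],q[3],q[0]]).inv().apply(dw)
E
python3 - <<'E'
from h import *
import pickle
for n in("scene","top"):
    c=capture(n);pickle.dump(c,open(n+".pkl","wb"));cv2.imwrite(f"pics/{n}0.png",cv2.resize(c["color"],(800,500),interpolation=cv2.INTER_CUBIC))
    T=c["camera_from_world"];print(n,-T[:3,:3].T@T[:3,3],c["camera_matrix"][0,0])
print(get_obs())
q=get_obs()["ee_rot"];print(R.from_quat([q[1],q[2],q[3],q[0]]).as_matrix().round(3))
E
```

```text
scene [-170.03127802  608.61514084 1171.12490744] 485.33593560956064
top [ 436.53971574   51.20691119 1197.14210828] 411.74562395075895
{'time_s': 0.1, 'joints': array([-1.25796430e+00,  3.14138822e-01, -4.79893990e-02,  1.21018474e+00,
        4.72106268e-05,  1.57081233e+00]), 'qd': array([-0.00122136, -0.00086993,  0.00378304,  0.00050129, -0.00133108,
        0.00060213]), 'tau': array([-9.70471920e-04, -5.40767741e+01,  3.40540731e+01,  1.11591499e-02,
       -9.98946189e-05, -1.52090411e-05]), 'ee_pos': array([ 184.50791736, -570.38121404,  230.52613395]), 'ee_rot': array([-0.10961448, -0.69840801, -0.11067901,  0.69854211]), 'contact_force': array([ 0.43441936, -0.06148097, -0.21137722]), 'wrist_torque': array([-0.00907832, -0.05681409, -0.01939467]), 'width': 1.0029125889707815}
[[-0.     0.308 -0.951]
 [ 0.001 -0.951 -0.308]
 [-1.    -0.002 -0.   ]]
```

View pics/scene0.png

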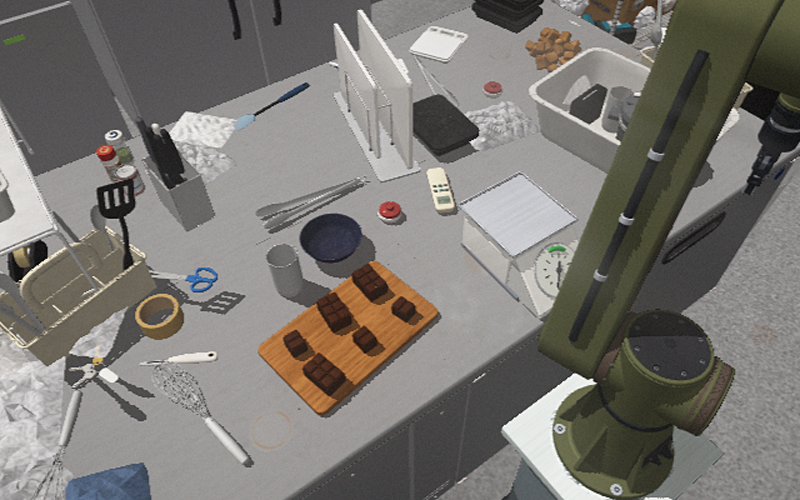

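View pics/top0.png

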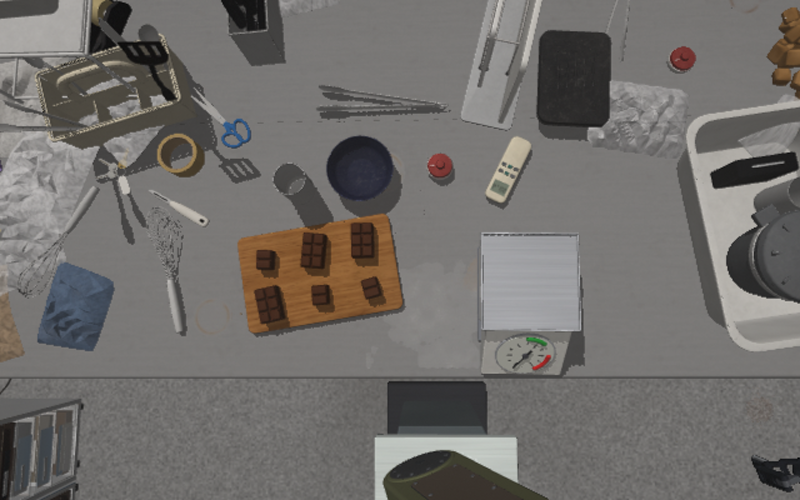

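The views show the board at left (six pieces, 3 big and 3 small), the scale right of centre with its dial at (525,352) and the pointer at about 0. Bowl, canister, timer and probe are all beyond them. I'll crop closer.

```bash
python3 - <<'E'
import pickle,cv2,numpy as np
c=pickle.load(open("top.pkl","rb"));I=c["color"]
# board crop cols 185-330 rows 165-275 x5.
b=cv2.resize(I[165:275,185:330],None,fx=5,fy=5,interpolation=cv2.INTER_CUBIC)
b=np.clip(b.astype(float)*1.5,0,255).astype('uint8')
for k in range(0,145,20):cv2.putText(b,str(185+k),(k*5,10),0,.4,(0,255,0),1);cv2.line(b,(k*5,0),(k*5,549),(0,255,0),1)
for k in range(0,110,20):cv2.putText(b,str(165+k),(0,k*5+10),0,.4,(0,255,0),1);cv2.line(b,(0,k*5),(724,k*5),(0,255,0),1)
cv2.imwrite("pics/b.png",b)
s=cv2.resize(I[180:305,375:475],None,fx=4,fy=4,interpolation=cv2.INTER_CUBIC)
for k in range(0,100,20):cv2.putText(s,str(375+k),(k*4,10),0,.4,(0,0,255),1);cv2.line(s,(k*4,0),(k*4,499),(0,255,0),1)
for k in range(0,125,20):cv2.putText(s,str(180+k),(0,k*4+10),0,.4,(0,0,255),1);cv2.line(s,(0,k*4),(399,k*4),(0,255,0),1)
cv2.imwrite("pics/s.png",s)
E
```

```text
(no output)
```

View pics/b.png

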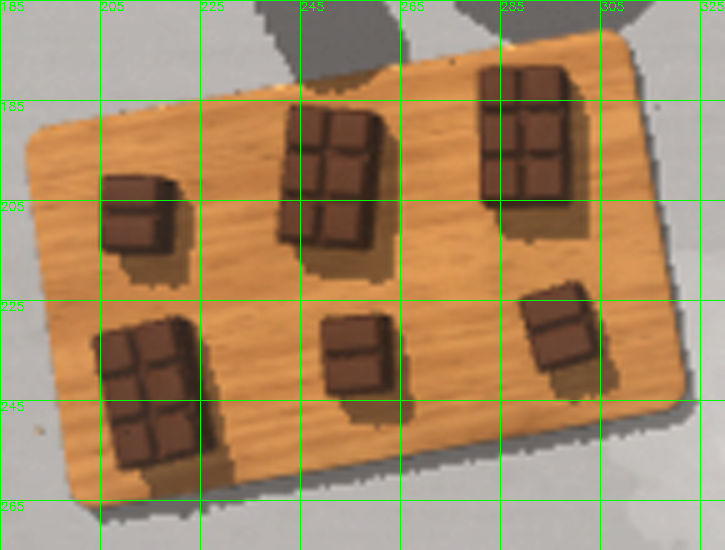

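View pics/s.png

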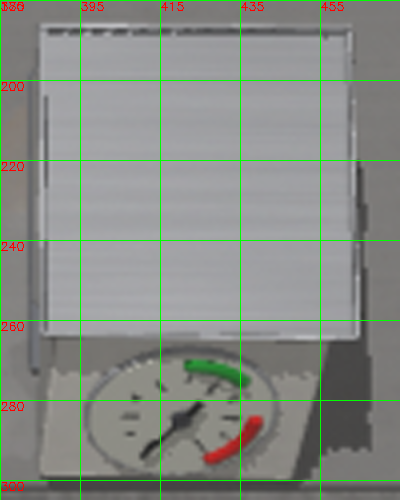

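A (big, right-top), E and F (small, bottom row) are the easiest to reach. I'll compute positions and yaws.

```bash
cat > m.py <<'E'
import pickle
from h import *
c=pickle.load(open("top.pkl","rb"))
P=dict(A=(522,136,4,137,55),B=(326,175,-10,137,55),C=(148.5,393.5,26,134,55),D=(131,215,0,1,53),E=(354,355,4,75,53),F=(560,325,22,70,53))
for k,(u,v,du,dv,z) in P.items():
    p=ray(c,185+u/5,165+v/5,z);q=ray(c,185+(u+du)/5,165+(v+dv)/5,z)-p
    print(k,p[:2].round(1),"yaw",np.degrees(np.arctan2(-q[1],-q[0])).round(1))
cs=np.array([ray(c,375+u/4,180+v/4,142) for u,v in((41,27),(350,28),(358,335),(41,336))]);print(cs.round(0),cs.mean(0))
E
python3 m.py
```

```text
A [588.8 183. ] yaw 1.9
B [567.7 293.4] yaw -3.3
C [446.2 390.9] yaw 12.6
D [546.2 404. ] yaw 1.6
E [466.9 276.5] yaw 3.9
F [482.9 161.5] yaw 17.6
[[ 589.  -75.  142.]
 [ 587. -272.  142.]
 [ 392. -268.  142.]
 [ 392.  -70.  142.]] [ 490.09896728 -171.28532045  142.        ]
```

>>> jog_arm --steps "0 0 0 -8; 0 0 0 -16" --fingers -1 --grip_force 30

```text
time_s: 0.3
ee_pos: [184.5, -570.6, 230.8]
ee_rot: [-0.208, -0.676, -0.209, 0.676]
contact_force: [-0.8, -0.5, 0.5]
width: 0.996
```

```bash
python3 -c "
from h import *
o=get_obs();print(o['joints'],o['ee_pos'],o['time_s'])
q=o['ee_rot'];print(R.from_quat([q[1],q[2],q[3],q[0]]).as_matrix().round(3))"
```

```text
[-1.25797413e+00  3.13962244e-01 -4.76947475e-02  1.21016862e+00
 -8.09291163e-06  1.28587013e+00] [ 184.53982722 -570.55848313  230.76119163] 0.3
[[-0.     0.563 -0.827]
 [ 0.001 -0.827 -0.563]
 [-1.    -0.001 -0.   ]]
```

```bash
cat > plan.py <<'E'
import sys
from h import *
def plan(W,start=None):
    if start is None:
        o=get_obs();q=o["ee_rot"];M=R.from_quat([q[1],q[2],q[3],q[0]]).as_matrix()
        p=o["ee_pos"];y=np.degrees(np.arctan2(M[1,1],M[0,1]));print("at",p.round(1),round(y,1),"tilt",M[2].round(3))
    else: p,y=np.array(start[:3],float),start[3]
    for w in W:
        d=np.array(w[:3])-p;c,s=np.cos(np.radians(y)),np.sin(np.radians(y))
        t=np.round([-d[2],c*d[0]+s*d[1],s*d[0]-c*d[1]]);a=round(-(w[3]-y))
        print("->",w,":",*t.astype(int),a,"| rows",max(np.ceil(np.linalg.norm(t)/50),np.ceil(abs(a)/8.5)))
        p=p+np.array([c*t[1]+s*t[2],s*t[1]-c*t[2],-t[0]]);y-=a
if __name__=="__main__": plan([tuple(map(float,a.split(","))) for a in sys.argv[1:]])
E
python3 plan.py 375,-415,240,-16 480,-195,240,24 540,45,240,64 589,183,150,92 589,183,26,92
```

```text
at [ 184.5 -570.6  230.8] -55.8 tilt [-1.    -0.001 -0.   ]
-> (375.0, -415.0, 240.0, -16.0) : -9 -21 -245 -40 | rows 5.0
-> (480.0, -195.0, 240.0, 24.0) : 0 41 -240 -40 | rows 5.0
-> (540.0, 45.0, 240.0, 64.0) : 0 154 -195 -40 | rows 5.0
-> (589.0, 183.0, 150.0, 92.0) : 90 145 -16 -28 | rows 4.0
-> (589.0, 183.0, 26.0, 92.0) : 124 0 0 0 | rows 3.0
```

>>> jog_arm --steps "-9 -21 -245 -40;-9 -21 -245 -40;-9 -21 -245 -40;-9 -21 -245 -40;-9 -21 -245 -40"

```text
time_s: 0.8
ee_pos: [377.4, -415.0, 240.1]
ee_rot: [0.426, 0.564, 0.427, -0.564]
contact_force: [0.2, -1.6, 0.1]
width: 1.002
```

>>> jog_arm --steps "0 41 -240 -40;0 41 -240 -40;0 41 -240 -40;0 41 -240 -40;0 41 -240 -40"

```text
time_s: 1.3
ee_pos: [482.5, -195.1, 240.1]
ee_rot: [0.594, 0.384, 0.594, -0.384]
contact_force: [0.4, 0.3, 0.4]
width: 1.0
```

>>> jog_arm --steps "0 154 -195 -40;0 154 -195 -40;0 154 -195 -40;0 154 -195 -40;0 154 -195 -40"

```text
time_s: 1.8
ee_pos: [543.7, 45.4, 240.0]
ee_rot: [0.689, 0.158, 0.689, -0.158]
contact_force: [0.8, -0.5, -1.0]
width: 0.999
```

>>> jog_arm --steps "90 145 -16 -28;90 145 -16 -28;90 145 -16 -28;90 145 -16 -28;90 145 -16 -28"

```text
time_s: 2.3
ee_pos: [591.9, 182.2, 147.6]
ee_rot: [0.706, -0.013, 0.708, 0.012]
contact_force: [-0.2, -0.7, -0.2]
width: 0.998
```

```bash
python3 plan.py 589,183,150,92 589,183,26,92; python3 - <<'E'
from h import *
for n in("scene",):
    c=capture(n);u,v=proj(c,(589,183,36)).astype(int);print(u,v)
    cv2.imwrite("pics/a1.png",cv2.resize(c["color"][v-70:v+60,u-90:u+90],None,fx=4,fy=4))
E
```

```text
at [591.9 182.2 147.6] 92.1 tilt [-1.    -0.001 -0.004]
-> (589.0, 183.0, 150.0, 92.0) : -2 1 -3 0 | rows 1.0
-> (589.0, 183.0, 26.0, 92.0) : 124 0 0 0 | rows 3.0
296 225
```

View pics/a1.png

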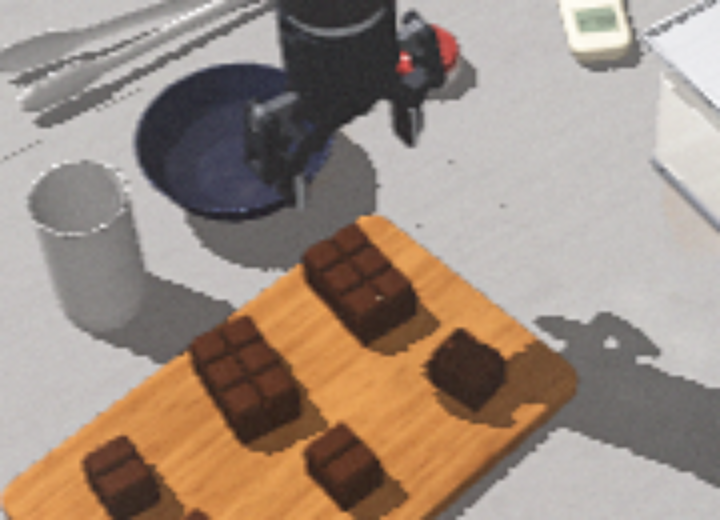

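The projected block centre lands on block A at crop (360,282), so the estimate is good. Descending and gripping.

>>> jog_arm --steps "40 1 -3 0;80 1 -3 0;110 1 -3 0;121 1 -3 0;121 1 -3 0"

```text
time_s: 2.85
ee_pos: [589.3, 179.8, 29.0]
ee_rot: [0.706, -0.011, 0.708, 0.011]
contact_force: [0.5, 0.6, -0.5]
width: 1.003
```

>>> jog_arm --steps "0 0 0 0;0 0 0 0;0 0 0 0;0 0 0 0;0 0 0 0" --fingers 1 --grip_force 30

```text
time_s: 3.35
ee_pos: [591.9, 182.2, 31.7]
ee_rot: [0.708, -0.011, 0.706, 0.012]
contact_force: [-0.8, -0.2, 5.4]
width: 0.582
```

>>> jog_arm --steps "0 0 0 0;0 0 0 0;0 0 0 0;0 0 0 0;0 0 0 0"

```text
time_s: 3.85
ee_pos: [591.9, 182.2, 31.7]
ee_rot: [0.708, -0.011, 0.706, 0.012]
contact_force: [0.0, -0.0, 4.9]
width: 0.576
```

```bash
python3 plan.py 589,183,26,92 589,183,230,92 560,0,240,92 450,-171,240,92 450,-171,170,92
```

```text
at [591.9 182.2  31.7] 91.9 tilt [-1.     0.001  0.004]
-> (589.0, 183.0, 26.0, 92.0) : 6 1 -3 0 | rows 1.0
-> (589.0, 183.0, 230.0, 92.0) : -204 0 0 0 | rows 5.0
-> (560.0, 0.0, 240.0, 92.0) : -10 -182 -35 0 | rows 4.0
-> (450.0, -171.0, 240.0, 92.0) : 0 -167 -116 0 | rows 5.0
-> (450.0, -171.0, 170.0, 92.0) : 70 0 0 0 | rows 2.0
```

>>> jog_arm --steps "-15 0 0 0;-60 0 0 0;-110 0 0 0;-160 0 0 0;-204 0 0 0"

```text
time_s: 4.35
ee_pos: [590.2, 181.4, 237.7]
ee_rot: [0.708, -0.012, 0.706, 0.012]
contact_force: [1.5, 0.5, -1.8]
width: 0.577
```

>>> jog_arm --steps "0 0 0 0"

```text
time_s: 4.45
ee_pos: [593.8, 182.5, 242.6]
ee_rot: [0.711, -0.011, 0.703, 0.013]
contact_force: [0.8, 0.1, -0.9]
width: 0.577
```

```bash
python3 plan.py 560,0,240,91 450,-171,240,91 450,-171,170,91;python3 -c "
from h import *
o=get_obs();print(o['contact_force'],o['width'],o['qd'])"
```

```text
at [593.8 182.5 242.6] 91.9 tilt [-1.     0.003  0.013]
-> (560.0, 0.0, 240.0, 91.0) : 3 -181 -40 1 | rows 4.0
-> (450.0, -171.0, 240.0, 91.0) : 0 -169 -113 0 | rows 5.0
-> (450.0, -171.0, 170.0, 91.0) : 70 0 0 0 | rows 2.0
[ 0.77891924  0.13311277 -0.85088634] 0.5773518506140131 [-0.00150546  0.04902932 -0.10499406 -0.08799863  0.00227917 -0.00024392]
```

>>> jog_arm --steps "3 -45 -10 0;3 -90 -20 0;3 -136 -30 0;3 -181 -40 1;3 -181 -40 1"

```text
time_s: 4.95
ee_pos: [554.6, -5.7, 230.9]
ee_rot: [0.707, -0.004, 0.707, 0.003]
contact_force: [0.5, 0.4, -1.4]
width: 0.579
```

>>> jog_arm --steps "0 -40 -28 0;0 -80 -55 0;0 -115 -80 0;0 -145 -100 0;0 -169 -113 0"

```text
time_s: 5.45
ee_pos: [444.3, -172.6, 230.8]
ee_rot: [0.707, -0.006, 0.707, 0.005]
contact_force: [0.1, 0.7, -2.4]
width: 0.578
```

>>> jog_arm --steps "30 0 0 0;55 0 0 0;66 0 0 0;66 0 0 0;66 0 0 0"

```text
time_s: 5.95
ee_pos: [446.5, -171.4, 165.1]
ee_rot: [0.707, -0.006, 0.707, 0.006]
contact_force: [0.7, -0.4, -1.7]
width: 0.577
```

```bash
python3 plan.py 450,-171,165,91 450,-171,152,91;python3 -c "
from h import *
o=get_obs();print(o['contact_force'],o['width'],o['qd'])
c=capture('scene');u,v=proj(c,(450,-171,150)).astype(int);print(u,v)
cv2.imwrite('pics/a2.png',cv2.resize(c['color'][v-80:v+80,u-90:u+90],None,fx=3,fy=3))"
```

```text
at [ 446.5 -171.4  165.1] 91.0 tilt [-1.    -0.     0.001]
-> (450.0, -171.0, 165.0, 91.0) : 0 0 4 0 | rows 1.0
-> (450.0, -171.0, 152.0, 91.0) : 13 0 0 0 | rows 1.0
[ 0.66236009 -0.41770867 -1.69223452] 0.577477420924069 [ 0.00051629 -0.00891295  0.01749586 -0.00117683 -0.00103864 -0.00087369]
423 175
```

View pics/a2.png

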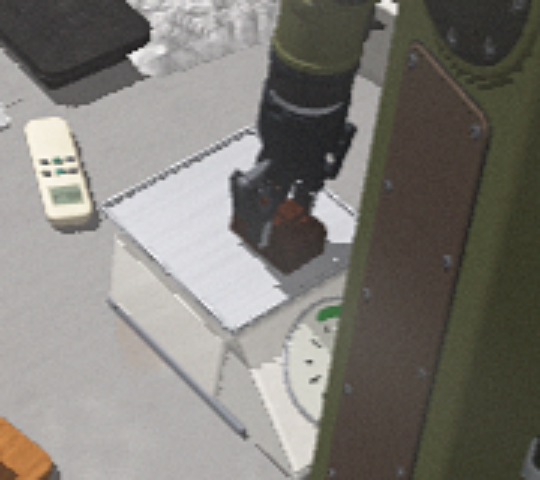

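Block held level over the pan. Lowering gently; expected contact is at TCP z of about 151.

>>> jog_arm --steps "4 0 2 0;8 0 3 0;11 0 3 0;12 0 3 0;12 0 3 0"

```text
time_s: 6.5
ee_pos: [448.7, -171.5, 152.1]
ee_rot: [0.707, -0.006, 0.707, 0.006]
contact_force: [0.1, -0.1, -1.5]
width: 0.581
```

>>> jog_arm --steps "1 0 0 0;2 0 0 0;3 0 0 0;4 0 0 0;4 0 0 0"

```text
time_s: 7.0
ee_pos: [449.0, -171.7, 148.3]
ee_rot: [0.707, -0.006, 0.707, 0.006]
contact_force: [0.3, 0.5, -0.8]
width: 0.58
```

```bash
python3 -c "
from h import *
o=get_obs();print(o['contact_force'],o['ee_pos'])
c=capture('top');s=c['color'][260:305,375:475]
d=capture('scene');u,v=proj(d,(355,-171,95)).astype(int);t=d['color'][v-45:v+45,u-60:u+50]
cv2.imwrite('pics/a3.png',np.vstack([cv2.resize(s,(700,315)),cv2.resize(t,(700,285))]))"
```

```text
[ 0.26474099  0.53507619 -0.77683561] [ 448.99259553 -171.66154745  148.26655388]
```

View pics/a3.png

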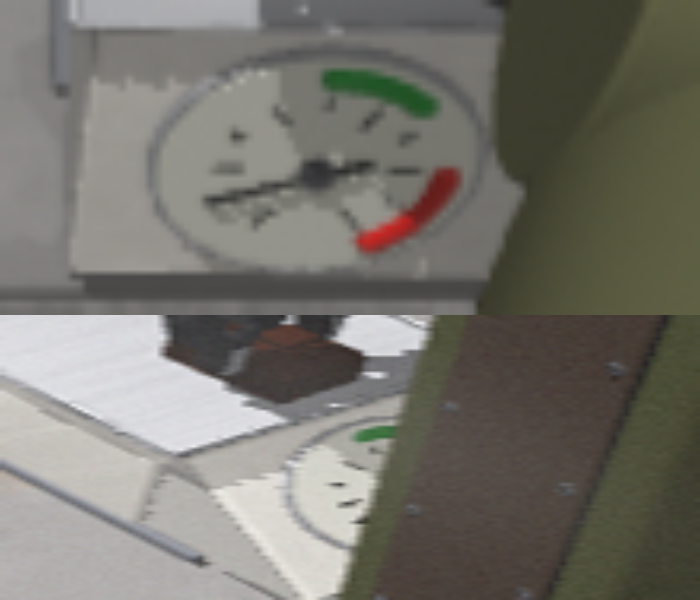

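The pointer reads about 50–60 g, so the block is in light contact. Lowering 2 mm more, releasing and withdrawing.

>>> jog_arm --steps "1 0 0 0;2 0 0 0;2 0 0 0;2 0 0 0"

```text
time_s: 7.5
ee_pos: [449.0, -171.6, 146.3]
ee_rot: [0.707, -0.006, 0.707, 0.006]
contact_force: [0.2, -0.5, 0.0]
width: 0.579
```

>>> jog_arm --steps "0 0 0 0;0 0 0 0;0 0 0 0;0 0 0 0;0 0 0 0" --fingers -1

```text
time_s: 8.0
ee_pos: [449.0, -171.6, 146.3]
ee_rot: [0.707, -0.006, 0.707, 0.006]
contact_force: [0.6, 0.8, -0.7]
width: 0.999
```

>>> jog_arm --steps "-5 0 0 0;-20 0 0 0;-50 0 0 0;-80 0 0 0;-80 0 0 0"

```text
time_s: 8.5
ee_pos: [451.3, -172.5, 230.6]
ee_rot: [0.709, -0.007, 0.705, 0.005]
contact_force: [0.6, 0.7, -0.8]
width: 0.998
```

```bash
cat > dial.py <<'E'
import sys
from h import *
c=capture('top');r=97*0.0
# rectify dial: centre & 45deg slope from two images axes; slope up direction (1,0,1)/sqrt2
I=c['color'];cv2.imwrite(sys.argv[1],cv2.resize(I[180:305,375:475],None,fx=4.8,fy=4.8,interpolation=cv2.INTER_CUBIC))
E
python3 dial.py pics/d1.png; python3 plan.py 470,-10,235,100 483,161,140,107.6 483,161,26,107.6
```

```text
at [ 450.5 -172.2  228.6] 90.9 tilt [-1.    -0.002  0.004]
-> (470.0, -10.0, 235.0, 100.0) : -6 162 22 -9 | rows 4.0
-> (483.0, 161.0, 140.0, 107.6) : 95 166 42 -8 | rows 4.0
-> (483.0, 161.0, 26.0, 107.6) : 114 0 0 0 | rows 3.0
```

View pics/d1.png

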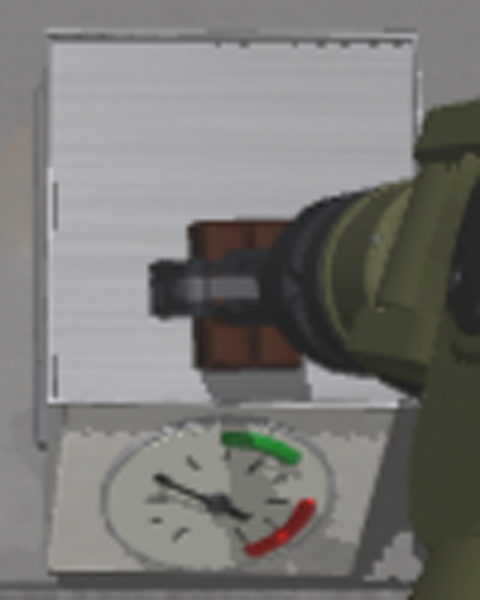

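Pointer rests near the 150 g tick (tip at (160,478), about 58° left of top), so two small pieces (120–160 g) land at 270–310 g. Next: small F.

>>> jog_arm --steps "-6 40 5 -2;-6 80 11 -4;-6 120 16 -6;-6 162 22 -9;-6 162 22 -9"

```text
time_s: 9.05
ee_pos: [468.0, -5.3, 231.3]
ee_rot: [0.704, -0.063, 0.705, 0.064]
contact_force: [-0.6, -0.5, -0.8]
width: 1.002
```

>>> jog_arm --steps "24 42 10 -2;48 83 21 -4;72 124 32 -6;95 166 42 -8;95 166 42 -8"

```text
time_s: 9.55
ee_pos: [478.8, 164.4, 133.4]
ee_rot: [0.696, -0.112, 0.7, 0.112]
contact_force: [0.9, -0.8, 0.8]
width: 0.999
```

>>> jog_arm --steps "0 0 0 0;0 0 0 0;0 0 0 0"

```text
time_s: 9.85
ee_pos: [481.6, 160.3, 137.9]
ee_rot: [0.699, -0.109, 0.698, 0.109]
contact_force: [-0.7, -0.2, -1.0]
width: 1.003
```

```bash
python3 plan.py 483,161.5,28,107.6;  python3 -c "
from h import *
c=capture('scene');u,v=proj(c,(483,161,35)).astype(int);print(u,v)
t=c['color'][v-60:v+60,u-80:u+80];e=capture('top');s=e['color'][180:305,375:475]
cv2.imwrite('pics/f1.png',np.hstack([cv2.resize(t,(480,360)),cv2.resize(s,(288,360))]))"
```

```text
at [481.6 160.3 137.9] 107.8 tilt [-1.    -0.     0.001]
-> (483.0, 161.5, 28.0, 107.6) : 110 1 2 0 | rows 3.0
323 246
```

View pics/f1.png

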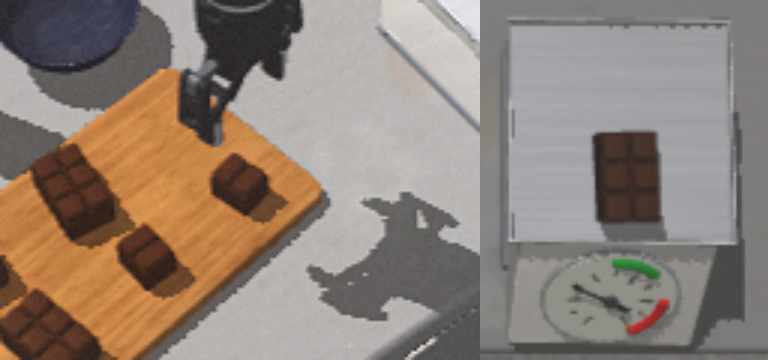

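Projected F centre matches the picture (crop (240,183)), and the block sits on the pan with the pointer still near 150. Descending on F, a bit lower than before.

>>> jog_arm --steps "40 1 2 0;80 1 2 0;105 1 2 0;115 1 2 0;115 1 2 0"

```text
time_s: 10.45
ee_pos: [482.0, 162.3, 21.6]
ee_rot: [0.698, -0.11, 0.699, 0.11]
contact_force: [0.2, -0.2, 0.0]
width: 1.002
```

>>> jog_arm --steps "0 0 0 0;0 0 0 0;0 0 0 0;0 0 0 0;0 0 0 0" --fingers 1

```text
time_s: 10.95
ee_pos: [483.8, 163.5, 23.6]
ee_rot: [0.699, -0.11, 0.698, 0.11]
contact_force: [-0.8, 0.2, 6.7]
width: 0.416
```

>>> jog_arm --steps "0 0 0 0;0 0 0 0;0 0 0 0;0 0 0 0;0 0 0 0"

```text
time_s: 11.45
ee_pos: [483.8, 163.5, 23.6]
ee_rot: [0.699, -0.11, 0.698, 0.11]
contact_force: [0.0, -0.6, 6.7]
width: 0.415
```

```bash
python3 plan.py 485,155,225,107 520,-20,235,100 545,-120,235,91 545,-120,165,91
```

```text
at [483.8 163.5  23.6] 107.9 tilt [-1.     0.     0.002]
-> (485.0, 155.0, 225.0, 107.0) : -201 -8 -1 1 | rows 5.0
-> (520.0, -20.0, 235.0, 100.0) : -10 -178 -18 7 | rows 4.0
-> (545.0, -120.0, 235.0, 91.0) : 0 -103 7 9 | rows 3.0
-> (545.0, -120.0, 165.0, 91.0) : 70 0 0 0 | rows 2.0
```

>>> jog_arm --steps "-15 0 0 0;-60 -4 0 0;-110 -8 0 0;-160 -8 0 0;-201 -8 -1 1"

```text
time_s: 11.95
ee_pos: [484.6, 155.2, 226.6]
ee_rot: [0.7, -0.104, 0.699, 0.104]
contact_force: [1.0, 1.0, -1.3]
width: 0.417
```

>>> jog_arm --steps "-10 -45 -5 2;-10 -90 -9 4;-10 -135 -14 6;-10 -178 -18 7;-10 -178 -18 7"

```text
time_s: 12.45
ee_pos: [519.5, -24.8, 233.6]
ee_rot: [0.705, -0.06, 0.704, 0.058]
contact_force: [-0.1, 0.0, -0.1]
width: 0.417
```

>>> jog_arm --steps "0 -40 3 4;0 -80 5 8;0 -103 7 9;25 -103 7 9;50 -103 7 9"

```text
time_s: 12.95
ee_pos: [544.3, -121.0, 183.5]
ee_rot: [0.708, -0.005, 0.706, 0.005]
contact_force: [-0.7, 0.3, -1.5]
width: 0.416
```

>>> jog_arm --steps "20 0 0 0;20 0 0 0;20 0 0 0"

```text
time_s: 13.25
ee_pos: [543.3, -120.1, 163.7]
ee_rot: [0.707, -0.006, 0.707, 0.006]
contact_force: [-0.8, 0.2, 0.1]
width: 0.417
```

```bash
python3 plan.py 545,-120,141,91; python3 -c "
from h import *
print(get_obs()['width'])"
```

```text
at [ 543.3 -120.1  163.7] 91.0 tilt [-1.     0.    -0.001]
-> (545.0, -120.0, 141.0, 91.0) : 23 0 2 0 | rows 1.0
0.4173287783598482
```

>>> jog_arm --steps "8 0 2 0;15 0 2 0;20 0 2 0;23 0 2 0;23 0 2 0"

```text
time_s: 13.75
ee_pos: [545.0, -120.5, 139.8]
ee_rot: [0.707, -0.006, 0.707, 0.006]
contact_force: [0.2, 0.8, -0.7]
width: 0.419
```

>>> jog_arm --steps "2 0 0 0;3 0 0 0;4 0 0 0;5 0 0 0;6 0 0 0"

```text
time_s: 14.25
ee_pos: [545.5, -120.7, 134.4]
ee_rot: [0.707, -0.006, 0.707, 0.006]
contact_force: [0.2, -0.1, 0.2]
width: 0.413
```

>>> jog_arm --steps "0 0 0 0;0 0 0 0"

```text
time_s: 14.45
ee_pos: [545.5, -120.6, 134.4]
ee_rot: [0.707, -0.006, 0.707, 0.006]
contact_force: [-0.9, -0.4, 0.4]
width: 0.417
```

>>> jog_arm --steps "0 0 0 0;0 0 0 0;0 0 0 0;0 0 0 0;0 0 0 0" --fingers -1

```text
time_s: 14.95
ee_pos: [545.5, -120.6, 134.3]
ee_rot: [0.707, -0.006, 0.707, 0.006]
contact_force: [0.2, -0.0, 0.0]
width: 0.999
```

>>> jog_arm --steps "-5 0 0 0;-20 0 0 0;-50 0 0 0;-90 0 0 0;-90 0 0 0"

```text
time_s: 15.45
ee_pos: [548.6, -121.3, 230.2]
ee_rot: [0.71, -0.006, 0.704, 0.005]
contact_force: [1.3, 0.3, 1.3]
width: 0.996
```

```bash
python3 plan.py 510,50,230,94 467,276,140,94 467,276,24,94
```

```text
at [ 548.6 -121.3  230.2] 90.9 tilt [-1.    -0.002  0.009]
-> (510.0, 50.0, 230.0, 94.0) : 0 172 -36 -3 | rows 4.0
-> (467.0, 276.0, 140.0, 94.0) : 90 228 -27 0 | rows 5.0
-> (467.0, 276.0, 24.0, 94.0) : 116 0 0 0 | rows 3.0
```

Now to small E, and check dial and piece there.

>>> jog_arm --steps "0 43 -9 -1;0 86 -18 -2;0 129 -27 -3;0 172 -36 -3;0 172 -36 -3"

```text
time_s: 15.95
ee_pos: [505.4, 54.9, 224.4]
ee_rot: [0.706, -0.026, 0.707, 0.027]
contact_force: [0.7, -0.5, -0.7]
width: 0.998
```

>>> jog_arm --steps "18 46 -5 0;36 92 -11 0;54 137 -16 0;72 183 -22 0;88 228 -27 0"

```text
time_s: 16.45
ee_pos: [463.8, 277.5, 135.5]
ee_rot: [0.707, -0.024, 0.707, 0.024]
contact_force: [1.4, 0.3, 0.5]
width: 0.998
```

>>> jog_arm --steps "0 0 0 0;0 0 0 0;0 0 0 0"

```text
time_s: 16.75
ee_pos: [464.7, 275.4, 136.6]
ee_rot: [0.707, -0.024, 0.707, 0.024]
contact_force: [0.3, -0.2, -0.6]
width: 0.996
```

```bash
python3 plan.py 467,276.5,22,94;  python3 -c "
from h import *
c=capture('scene');u,v=proj(c,(467,276,35)).astype(int);print(u,v)
t=c['color'][v-60:v+60,u-80:u+80];e=capture('top');s=e['color'][180:305,375:475]
cv2.imwrite('pics/e1.png',np.hstack([cv2.resize(t,(400,300)),cv2.resize(s,(400,500))[200:500]]))
cv2.imwrite('pics/e1.png',np.hstack([cv2.resize(t,(400,500)),cv2.resize(s,(400,500))]))"
```

```text
at [464.7 275.4 136.6] 93.9 tilt [-1. -0.  0.]
-> (467.0, 276.5, 22.0, 94.0) : 115 1 2 0 | rows 3.0
292 270
```

View pics/e1.png

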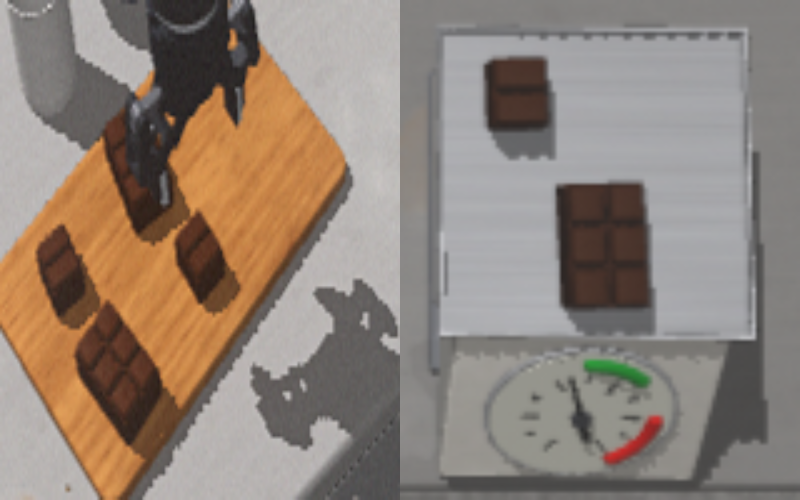

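The pointer reads about 235 g (tip just left of top), and E is under the gripper (crop (200,258)). Adding E gives roughly 295–316 g.

>>> jog_arm --steps "40 1 2 0;80 1 2 0;105 1 2 0;115 1 2 0;115 1 2 0"

```text
time_s: 17.35
ee_pos: [465.7, 276.2, 20.6]
ee_rot: [0.706, -0.024, 0.707, 0.023]
contact_force: [-0.1, 0.1, -0.3]
width: 1.003
```

>>> jog_arm --steps "0 0 0 0;0 0 0 0;0 0 0 0;0 0 0 0;0 0 0 0" --fingers 1

```text
time_s: 17.85
ee_pos: [467.1, 278.3, 22.7]
ee_rot: [0.707, -0.024, 0.706, 0.025]
contact_force: [0.2, -0.1, 6.7]
width: 0.416
```

>>> jog_arm --steps "0 0 0 0;0 0 0 0;0 0 0 0;0 0 0 0;0 0 0 0"

```text
time_s: 18.35
ee_pos: [467.1, 278.2, 22.6]
ee_rot: [0.707, -0.024, 0.706, 0.025]
contact_force: [-0.4, -1.6, 6.8]
width: 0.414
```

```bash
python3 plan.py 470,270,225,93 500,35,235,92 545,-170,235,91 545,-222,170,91
```

```text
at [467.1 278.2  22.6] 93.9 tilt [-1.     0.001  0.002]
-> (470.0, 270.0, 225.0, 93.0) : -202 -8 2 1 | rows 5.0
-> (500.0, 35.0, 235.0, 92.0) : -10 -237 18 1 | rows 5.0
-> (545.0, -170.0, 235.0, 91.0) : 0 -206 38 1 | rows 5.0
-> (545.0, -222.0, 170.0, 91.0) : 65 -52 0 0 | rows 2.0
```

>>> jog_arm --steps "-15 0 0 0;-60 -4 0 0;-110 -8 0 0;-160 -8 2 0;-202 -8 2 1"

```text
time_s: 18.85
ee_pos: [468.9, 269.8, 226.5]
ee_rot: [0.708, -0.018, 0.706, 0.018]
contact_force: [1.3, 0.0, -0.8]
width: 0.417
```

>>> jog_arm --steps "-10 -47 4 0;-10 -94 8 0;-10 -141 12 1;-10 -188 15 1;-10 -237 18 1"

```text
time_s: 19.35
ee_pos: [498.5, 32.4, 233.7]
ee_rot: [0.707, -0.012, 0.707, 0.012]
contact_force: [1.1, 0.2, -0.6]
width: 0.414
```

>>> jog_arm --steps "0 -42 8 0;0 -84 16 1;0 -126 24 1;0 -168 32 1;0 -206 38 1"

```text
time_s: 19.85
ee_pos: [543.7, -172.7, 233.5]
ee_rot: [0.707, -0.006, 0.707, 0.005]
contact_force: [0.1, 0.8, -0.7]
width: 0.414
```

>>> jog_arm --steps "0 -35 0 0;25 -52 0 0;50 -52 0 0;65 -52 0 0;65 -52 0 0"

```text
time_s: 20.35
ee_pos: [542.5, -222.2, 165.9]
ee_rot: [0.706, -0.005, 0.709, 0.006]
contact_force: [-0.2, 0.4, 0.7]
width: 0.415
```

>>> jog_arm --steps "0 0 0 0;0 0 0 0;0 0 0 0"

```text
time_s: 20.65
ee_pos: [545.2, -222.8, 169.6]
ee_rot: [0.708, -0.006, 0.706, 0.006]
contact_force: [0.4, 1.4, -0.1]
width: 0.417
```

```bash
python3 plan.py 545,-222,137,91; python3 -c "
from h import *
print(get_obs()['width'])"
```

```text
at [ 545.2 -222.8  169.6] 90.9 tilt [-1.    -0.001  0.002]
-> (545.0, -222.0, 137.0, 91.0) : 33 1 0 0 | rows 1.0
0.41654892474718075
```

>>> jog_arm --steps "12 1 0 0;22 1 0 0;29 1 0 0;33 1 0 0;33 1 0 0"

```text
time_s: 21.15
ee_pos: [543.7, -221.4, 134.2]
ee_rot: [0.707, -0.005, 0.708, 0.006]
contact_force: [-0.0, 0.5, -1.2]
width: 0.418
```

>>> jog_arm --steps "2 0 0 0;3 0 0 0;4 0 0 0;5 0 0 0;6 0 0 0"

```text
time_s: 21.65
ee_pos: [544.6, -221.8, 129.5]
ee_rot: [0.707, -0.006, 0.707, 0.006]
contact_force: [0.4, 0.0, 0.0]
width: 0.418
```

>>> jog_arm --steps "0 0 0 0;0 0 0 0"

```text
time_s: 21.85
ee_pos: [544.5, -221.8, 129.5]
ee_rot: [0.707, -0.006, 0.707, 0.006]
contact_force: [0.1, -0.7, 1.0]
width: 0.415
```

>>> jog_arm --steps "0 0 0 0;0 0 0 0;0 0 0 0;0 0 0 0;0 0 0 0" --fingers -1

```text
time_s: 22.35
ee_pos: [544.4, -221.7, 129.3]
ee_rot: [0.707, -0.006, 0.707, 0.006]
contact_force: [0.4, -0.2, -0.5]
width: 1.0
```

>>> jog_arm --steps "-5 0 0 0;-20 0 0 0;-50 0 0 0;-90 0 0 0;-100 0 0 0"

```text
time_s: 22.85
ee_pos: [546.4, -222.5, 234.3]
ee_rot: [0.709, -0.007, 0.705, 0.005]
contact_force: [-0.0, -1.3, 0.9]
width: 1.0
```

```bash
python3 plan.py 520,0,235,91
```

```text
at [ 546.4 -222.5  234.3] 90.9 tilt [-1.    -0.003  0.006]
-> (520.0, 0.0, 235.0, 91.0) : -1 223 -23 0 | rows 5.0
```

>>> jog_arm --steps "-1 45 -5 0;-1 90 -10 0;-1 135 -15 0;-1 180 -20 0;-1 223 -23 0"

```text
time_s: 23.35
ee_pos: [517.1, 2.6, 230.5]
ee_rot: [0.707, -0.006, 0.707, 0.006]
contact_force: [0.1, 0.2, 0.6]
width: 0.999
```

>>> jog_arm --steps "0 0 0 0;0 0 0 0;0 0 0 0;0 0 0 0;0 0 0 0"

```text
time_s: 23.85
ee_pos: [517.9, -0.2, 230.2]
ee_rot: [0.707, -0.005, 0.707, 0.005]
contact_force: [0.0, 0.7, -0.5]
width: 0.999
```

```bash
python3 dial.py pics/d2.png
```

```text
(no output)
```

View pics/d2.png

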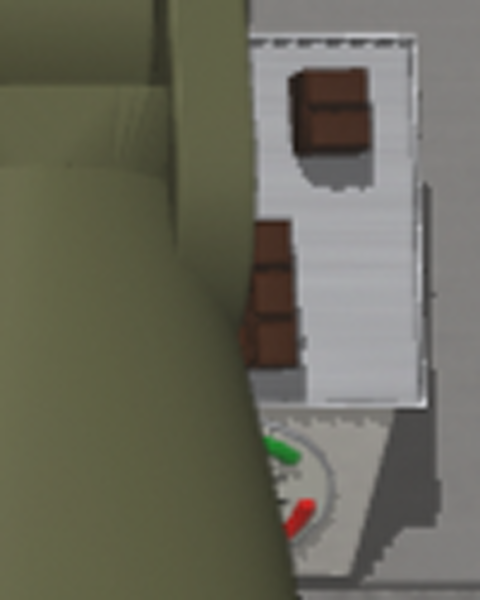

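The arm hides the dial, so I'll move farther left for the final look.

>>> jog_arm --steps "0 45 0 0;0 90 0 0;0 135 0 0;0 180 0 0;0 200 0 0"

```text
time_s: 24.4
ee_pos: [514.6, 203.7, 230.2]
ee_rot: [0.707, -0.006, 0.707, 0.007]
contact_force: [0.6, -0.7, -0.3]
width: 1.0
```

>>> jog_arm --steps "0 0 0 0;0 0 0 0;0 0 0 0;0 0 0 0;0 0 0 0"

```text
time_s: 24.9
ee_pos: [514.7, 199.9, 230.4]
ee_rot: [0.707, -0.005, 0.707, 0.005]
contact_force: [-0.3, 0.5, -0.5]
width: 0.996
```

```bash
python3 -c "
from h import *
e=capture('top')['color'];s=e[180:305,375:475]
cv2.imwrite('pics/z.png',np.hstack([cv2.resize(s,(400,500),interpolation=cv2.INTER_CUBIC),cv2.resize(e[100:300,180:340],(400,500))]))"
```

```text
(no output)
```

View pics/z.png

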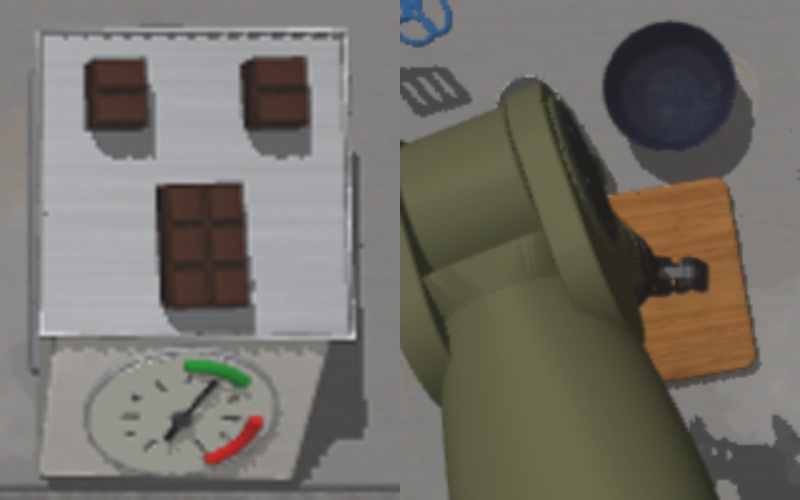

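The pointer rests at about 300 g (tip (215,381), inside the green arc), and all three pieces are on the pan. Handing in.

```bash
python3 -c "
from h import *
print(close_job())"
```

```text
the job is handed in; nothing more can be done
None
```

I put one big block and two small pieces on the pan. The pointer stopped at about 150 g, then about 235 g, and finally about 300 g, which is inside the green zone. The job is handed in, at about 25 s of the 69 s allowed; the hand-in gave no verdict.

- **Seen in the last picture:** all three pieces lie within the pan rim, the gripper is empty and well clear, and the dial shows green. The dial readings come from the picture, good to about 10 g.
- **Not seen at the end:** the arm hid most of the board and the canister, and the timer and thermometer were outside the crop. I did not touch the three remaining pieces (two big, one small), and no contact with the bystanders showed.
- **Unexpected reading:** closing the fingers on a piece pushed the tool up by about 5 to 7 N, but all three grips held.
- **Failed check:** one dial check was blocked by the arm, so I moved the arm aside and looked again.

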